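# Set the running clearance of a reed clamp

## Robot

A 7-joint arm with a two-finger parallel gripper is mounted at the origin on the work surface. World frame = base frame: x ahead of the robot, y to its left, z up, the work surface at z = 0. Lengths are in m, angles in rad, forces in N, time in s.
With the tool pointing down it reaches from about 0.4 to 0.9 m from the base axis. Payload 5.6 kg.
Tool frame: the origin (TCP) lies at the centre of the arm's flange, where the gripper is bolted on; the fingertips stand 190 mm ahead of it and the grasp point (between the pads) lies 171 mm ahead of it; z points along the fingers, y is the direction in which the jaws open and shut (so a half turn about z gives the same grasp; the last joint's range is limited). The gripper opens to 92 mm and grips with 3 to 60 N. Pads are 20 mm wide; open, the fingers measure 128 mm over their backs; the gripper's body (75 mm by 189 mm) begins 69 mm behind the grasp point.
Start: joints at [1.269, 0.468, -0.012, 1.603, 0.006, 1.071, -0.056], TCP at [0.166, -0.628, 0.405] pointing down, gripper open.
Joint ranges: [-2.53, 2.53], [-0.31, 2.02], [-1.57, 1.55], [0.28, 2.44], [-1.29, 4.43], [0.15, 1.84], [-2.92, 2.92]. Speed limits (rad/s): [2.57, 2.57, 3.14, 3.14, 3.14, 3.14, 3.14].

## Interface

Orientations are given as [roll, pitch, yaw] about the fixed x, y, z axes, in that order (R = Rz(yaw) Ry(pitch) Rx(roll)).
In Python, from station import r, eyes gives the robot as it stands.
- The arm moves only by the shell command python3 -m handwheel 'ROWS'. ROWS is JSON, a list that holds one entry, the list of rows, each a list of 7 numbers: the shift along the tool's x, y, z in m, then the turn, a rotation vector about the tool's x, y, z in degrees, then the closure, from 0 (fully open) to 1 (shut). A call has 1 to 20 rows; each row is the pose to reach, as a shift and turn from the pose commanded when the call began, along the tool's axes at that moment; what a row does not reach only later rows make up. A row lasts 1/12 s, in which the tool goes at most 41.7 mm and 7.16 degrees, less where a joint would pass 70% of its speed; a pose out of reach is approached as far as the arm can. A call with a gripper value outside its range is refused whole. The fingers move at their own pace and stop on an object; the grip force is fixed at half the most. Time passes only in rows, so rows that repeat a pose let the fingers close. It gives the time, the measured TCP pose, the force and the opening at its end, in the units of the state.
- r.state(): the state, without advancing time (a new reading comes with each control period).
- eyes.read_camera(name): name is "scene" or "side" or "wrist"; returns the picture (480x640x3 uint8, red, green, blue); there is no depth.
- eyes.camera_info(name): a dict with "vertical_fov" (degrees; the focal length in pixels is half the picture's height over the tangent of half this angle, whatever the lens; pixels are square), "cx", "cy" (the principal point, pixels), "cam_to_world" (4x4, takes a point from camera to world coordinates); the wrist camera has in their place "mount" (4x4, takes a point from camera to tool coordinates, whose origin is the TCP and whose axes are the flange's). Camera axes: x right, y down, z forward; pixel columns grow to the right and rows downward; lengths in m; the calibration is good to about 2 mm. A picture is of the moment at which its call begins: read the wrist's pose just before it. camera_info takes no time and is no camera call.
- r.close_job(): hands the job in, once; it reports no verdict.
The state is a dict: "t": time; "q": joint angles; "qd": joint speeds; "effort": joint torques, N m; "tcp_pos": TCP position; "ee_rot": TCP orientation; "ft_force": force on the tool from outside, world axes, zero at the start; "wrist_torque": the same for the moment, N m; "finger_gap": opening from 0.0 (shut) to 1.0 (fully open).
Only numpy, scipy, OpenCV 4.12 (cv2) and the standard library are available. Lean on these libraries where they do the work, as an engineer would, in place of code of your own. Each camera call takes 0.05 s, during which the arm holds its last target.

## Task

Push the reed plate lying in the tuning block's channel fully home against the end stop. Then screw the clamp's knurled nut down (clockwise seen from above) until you feel it bottom out, back it off a quarter turn, and finish while still gripping the nut there, with the plate still home and everything else on the bench left where it was.

Things in the scene. Friction and masses are not known exactly. Their poses are not given: they have to be found in the camera images.
- block: Aluminium tuning block fixed to the bench, 180 (x) x 64 (y) x 22 mm high. Origin: centre of its underside; x runs along the channel towards the end stop, z up. On its top two rails 5 mm high, inner faces 23 mm and outer faces 39 mm apart, guide the reed plate from x = -90 to +76 mm. Above the rails it is clear from x = -90 to +21 mm.
- end_stop (a point): Foot of the end stop's face, on the channel floor: x = +68, z = +22 mm in the block's frame. The dark steel stop is 12 mm high, 40 mm wide. The plate's toe must meet it. Axes as the block's.
- bridge_top (a point): Centre of the top of the dark steel bridge over the channel: x = +35, z = +39 mm in the block's frame, axes as the block's. Bridge 28 mm along x, 63 mm wide, underside 31 mm above the bench. A steel collar 24 mm across, 4 mm high, lies on it, and above that sits the nut. The plate passes under the bridge, its heel does not.
- reed_plate: Loose bronze reed plate in the channel, 80 x 20 x 5 mm, about 80 g. A brass heel block at its -x end: 14 mm long, 18 mm wide, top 18 mm above the underside, rear face at x = -40 mm. Origin: centre of underside; x points to the toe (x = +40 mm), 30 to 60 mm short of the stop at first. Home, its origin is at x = +28 mm of the block. It slides at under 1 N pushed on the heel's rear.
- nut_grip (a point): Centre of the brass knurled nut: round, 34 mm diameter, 20 mm high, vertical axis over x = +35, y = 0 mm of the block; this point is half-way up it, 54 mm above the bench when bottomed out (underside then 1 mm above the collar), up to 3 mm higher before. Its x axis turns with the nut; a dark index bar on top points along it.
- nut (a joint): Angle of the knurled nut on its captive screw, rad: grows as it is tightened (clockwise from above), sinking 4 mm per turn. Where it bottoms out is not marked and must be felt: it stops dead and this reading stops growing. At the start it has 2.1 to 3.6 rad to go. Friction about 0.04 N m; it stays where it is left.
- insulator: Green glass insulator used as a weight, 66 mm across, 83 mm high, origin at the centre of its underside. Leave alone.
- tuning_file: Tuning file with a horn handle, lying flat, about 190 mm long, 18 mm high, origin near its middle on the underside, x axis towards the blade's end. Leave alone.
- spare_plate: Smaller bronze reed plate lying on the bench beside the block, 56 x 16 x 9 mm, origin at the centre of its underside. Leave alone.
- spare_nut: Small loose brass nut lying on the bench, 22 mm across, 14 mm high, origin at the centre of its underside. Leave alone.
- polish_tin: Round metal tin, 60 mm across, 55 mm high, origin at the centre of its underside. Leave alone.
Not all that is in view belongs to the job. What is shaped like the block but red is not meant.

How it is judged:
On the way, in this order (a step that is already met when the one before it is completed fails the run):
1. the reed plate is pushed fully home (toe within 2.5 mm of the end stop) (x of reed_plate in the frame of block above 0.0255 m and angle between the x axis of reed_plate and the x axis of block, either way round below 0.1 rad), for 0.2 s.
2. the nut is screwed down until it bottoms out (within 0.1 rad) (value of joint nut above 4.9 rad), for 0.1 s.
At the end, for the whole second after the job is handed in: After bottoming out, the nut stands a quarter turn back (1.57 rad, within 0.35 rad) from the reading at which it bottoms (5.0), at rest, still gripped between the fingers with at least 2 N; the reed plate lies flat in the channel with its toe within 3 mm of the end stop (value of joint nut between 3.08 and 3.78 rad and velocity of joint nut between -0.1 and 0.1 rad/s and contact force between the fingers and nut above 2 N and distance between the grasp point and nut_grip below 0.03 m and x of reed_plate in the frame of block above 0.025 m and angle between the x axis of reed_plate and the x axis of block, either way round below 0.1 rad and z of reed_plate in the frame of block below 0.026 m); the arm keeps its last pose, push and grip.
It fails at once if a bystander (insulator, file, spare plate, spare nut, tin) is moved by more than 30 mm (distance of any of insulator, tuning_file, spare_plate, spare_nut, polish_tin from where it was at the start of the episode above 0.03 m).
It also fails if it takes over 72 s, if anything falls off the work surface, if the arm or the gripper's body presses on something with over 40 N, if the wrist force passes 120 N, or if a joint passes its speed limit or range.

## Working session

There is one attempt and no reset: what is moved stays moved. The work goes in short steps, Python scripts to look and compute and a shell command to move; the robot and the scene stay as the last step left them, time stands still between calls to the robot, and variables do not carry over. Pictures are saved under pics/ and viewed, and the job is handed in when it is done.

```bash
ls; mkdir -p pics
python3 - <<'E'
from station import r, eyes
import cv2
s=r.state(); print(s)
for n in ["scene","side","wrist"]:
    print(n,eyes.camera_info(n))
    cv2.imwrite(f"pics/{n}0.png",cv2.cvtColor(eyes.read_camera(n),cv2.COLOR_RGB2BGR))
E
```

```text
pics
{'t': 0.0, 'q': array([ 1.26901813,  0.46836885, -0.01161029,  1.60362843,  0.00600501,
        1.0714119 , -0.05630375]), 'qd': array([-0.0008526 , -0.00026502,  0.0001209 , -0.00062688, -0.0003924 ,
       -0.00101373, -0.00033151]), 'effort': array([ 2.92132518e-04, -5.20565987e+01, -1.22251917e-02, -2.43747979e+01,
       -5.65698801e-02,  1.73722277e-02,  1.63626687e-04]), 'tcp_pos': array([ 0.16622701, -0.62812184,  0.40374347]), 'ee_rot': array([-3.13981504e+00,  1.25597254e-04,  2.58719680e-01]), 'ft_force': array([ 0.64527841,  0.29712408, -0.88662302]), 'wrist_torque': array([-0.07857199,  0.02170465, -0.02819234]), 'finger_gap': 1.0014239487520467}
scene {'vertical_fov': 54.99827294797371, 'cx': 308.80483692068924, 'cy': 235.22499247914456, 'cam_to_world': array([[ 0.19245792,  0.65729264, -0.72864692,  1.26978886],
       [ 0.98118505, -0.14051593,  0.13240534, -0.17063987],
       [-0.01535744, -0.74041992, -0.67196911,  0.73240321],
       [ 0.        ,  0.        ,  0.        ,  1.        ]])}
side {'vertical_fov': 45.05230636450839, 'cx': 317.7116125741128, 'cy': 233.3708507534982, 'cam_to_world': array([[-0.85827273, -0.25670366,  0.44437727, -0.08999441],
       [-0.51319099,  0.43220156, -0.74150983,  0.96647783],
       [-0.00171226, -0.86446807, -0.50268481,  0.75005385],
       [ 0.        ,  0.        ,  0.        ,  1.        ]])}
wrist {'vertical_fov': 63.01194117010538, 'cx': 322.9924884139325, 'cy': 239.95397331538774, 'mount': array([[ 1.74667567e-03, -9.65331939e-01, -2.61019533e-01,
         7.31146082e-02],
       [ 9.99998283e-01,  1.52463145e-03,  1.05316729e-03,
        -1.12988413e-03],
       [-6.18697433e-04, -2.61020925e-01,  9.65332945e-01,
         2.17590513e-02],
       [ 0.00000000e+00,  0.00000000e+00,  0.00000000e+00,
         1.00000000e+00]])}
```

View pics/scene0.png

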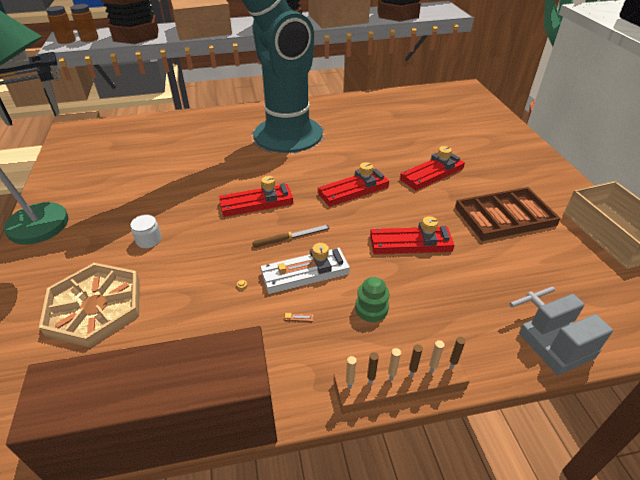

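View pics/side0.png

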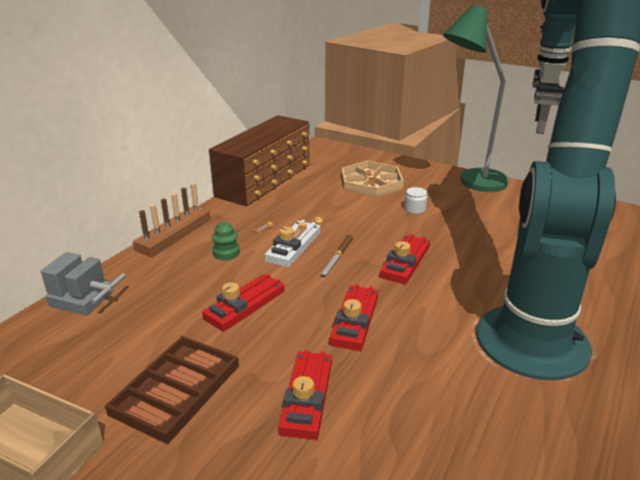

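View pics/wrist0.png

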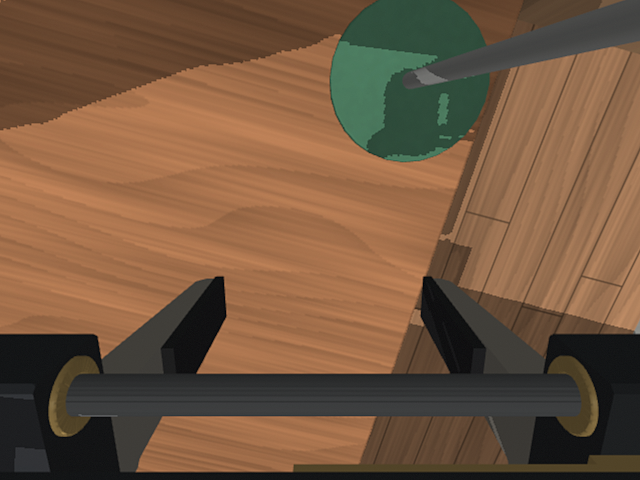

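The scene view shows one bare aluminium block at about (305,270). Four more of the same shape, at (256,197), (353,186), (432,168) and (412,239), are red and so not meant. The plate's brass heel is near (282,268), the nut at (320,252), and the stop is on the right. Next is an enlarged crop to confirm.

Run:
```python
import cv2
a=cv2.imread("pics/scene0.png")[225:330,225:400]
b=cv2.imread("pics/side0.png")[205:275,250:350]
cv2.imwrite("pics/c1.png",cv2.resize(a,None,fx=4.5,fy=4.5,interpolation=cv2.INTER_CUBIC))
cv2.imwrite("pics/c2.png",cv2.resize(b,None,fx=8,fy=8,interpolation=cv2.INTER_CUBIC))
```

```text
(no output)
```

View pics/c1.png

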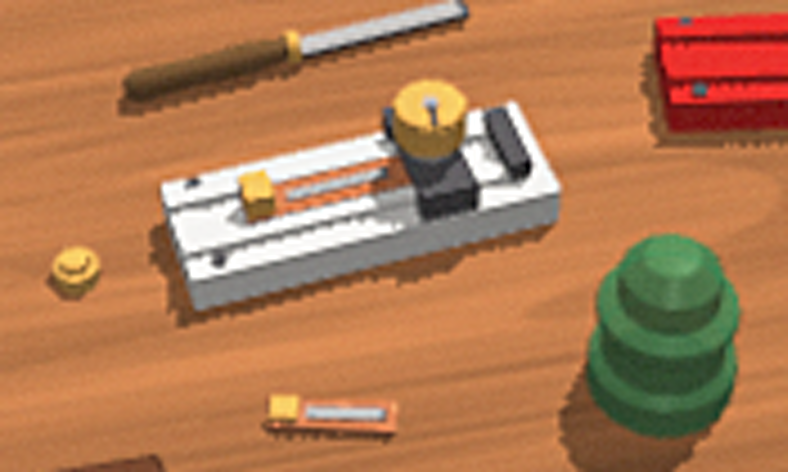

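View pics/c2.png

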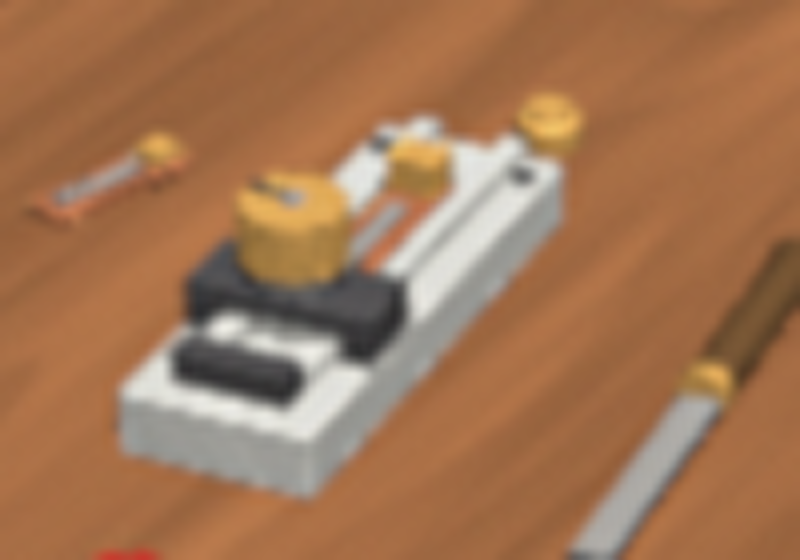

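The crop confirms it: a grey block with a copper plate and brass heel on the left, then the bridge with the nut, and the dark stop at the right end. The spare nut (241,284) and spare plate (299,317) sit beside it. I'll start with a rough pose from the top corners.

```bash
cat > h.py <<'E'
import numpy as np, cv2
from scipy.spatial.transform import Rotation as R
def K(i): f=240/np.tan(np.radians(i["vertical_fov"]/2)); return f
def ray(i,T,u,v):
    f=K(i); d=T[:3,:3]@np.array([(u-i["cx"])/f,(v-i["cy"])/f,1.]); return T[:3,3],d
def plane(i,T,u,v,z):
    o,d=ray(i,T,u,v); return o+d*(z-o[2])/d[2]
def proj(i,T,p):
    c=T[:3,:3].T@(np.array(p)-T[:3,3]); return np.array([i["cx"],i["cy"]])+K(i)*c[:2]/c[2]
def tool(s):
    T=np.eye(4);T[:3,:3]=R.from_euler('xyz',s["ee_rot"]).as_matrix();T[:3,3]=s["tcp_pos"];return T
def wristT(s,i): return tool(s)@i["mount"]
def st(s): return "t%.2f p%s r%s F%s M%s gap%.3f"%(s["t"],np.round(s["tcp_pos"],4),np.round(np.degrees(s["ee_rot"]),2),np.round(s["ft_force"],1),np.round(s["wrist_torque"],2),s["finger_gap"])
E
python3 - <<'E'
from h import *
from station import eyes
i=eyes.camera_info("scene");T=i["cam_to_world"]
P=[plane(i,T,225+a/4.5,225+b/4.5,.022) for a,b in [(163,187),(193,280),(560,188),(517,103)]]
for p in P: print(p.round(4))
print([np.linalg.norm(P[k]-P[(k+1)%4]).round(4) for k in range(4)])
c=sum(P)/4; d=(P[2]+P[3]-P[0]-P[1]); print("centre",c,"yaw",np.degrees(np.arctan2(d[1],d[0])))
j=eyes.camera_info("side");S=j["cam_to_world"]
Q=[plane(j,S,250+a/8,205+b/8,.022) for a,b in [(122,395),(308,445)]]
for p in Q: print("side",p.round(4))
for n,u,v,z in [("nuttop",225+430/4.5,225+97/4.5,.066),("heel",225+259/4.5,225+183/4.5,.04)]: print(n,plane(i,T,u,v,z))
E
```

```text
[ 0.576  -0.1494  0.022 ]
[ 0.6371 -0.1429  0.022 ]
[0.6156 0.0347 0.022 ]
[0.555  0.0288 0.022 ]
[np.float64(0.0615), np.float64(0.1789), np.float64(0.0609), np.float64(0.1794)]
centre [ 0.59593153 -0.05716611  0.022     ] yaw 96.81322981162751
side [0.6094 0.0402 0.022 ]
side [0.5473 0.0348 0.022 ]
nuttop [ 0.58694947 -0.02206558  0.066     ]
heel [ 0.60025147 -0.10595106  0.04      ]
```

Run:
```python
from h import *
from station import eyes,r
i=eyes.camera_info("scene");T=i["cam_to_world"]
j=eyes.camera_info("side");S=j["cam_to_world"]
def tri(a,b):
    o1,d1=ray(i,T,*a);o2,d2=ray(j,S,*b)
    A=np.stack([d1,-d2],1);x=np.linalg.lstsq(A,o2-o1,rcond=None)[0]
    return (o1+d1*x[0]+o2+d2*x[1])/2, np.linalg.norm(o1+d1*x[0]-o2-d2*x[1])
print("lamp base",plane(i,T,36,222,0), plane(j,S,485,180,0))
print("lamp elbow?",tri((2,165),(501,80)),"head",tri((15,40),(475,28)),"elbow2",tri((48,72),(501,80)))
print("nut",tri((225+430/4.5,225+97/4.5),(250+292/8,205+192/8)))
s=r.state();Tt=tool(s)
d=np.array([0.607,-0.11,0.40])-s["tcp_pos"]
print(Tt[:3,:3].T@d, st(s))
```

```text
lamp base [ 0.28656991 -0.67759275  0.        ] [ 0.29956999 -0.68035514  0.        ]
lamp elbow? (array([ 0.32173118, -0.67342678,  0.25184052]), np.float64(0.11734906322700099)) head (array([ 0.3484537 , -0.52560927,  0.4575056 ]), np.float64(0.018736156977324402)) elbow2 (array([ 0.26075337, -0.521698  ,  0.35187676]), np.float64(0.004557014012403473))
nut (array([ 0.58838495, -0.02191247,  0.06683627]), np.float64(0.00113611022926146))
[ 0.55864437 -0.38820045  0.00441017] t0.15 p[ 0.1663 -0.6282  0.404 ] r[-1.7993e+02  1.0000e-02  1.4820e+01] F[ 0.2 -0.2 -0.5] M[-0.04  0.02  0.03] gap0.996
```

Run:
```python
import cv2, numpy as np
a=cv2.imread("pics/scene0.png")[0:260,0:160]
b=cv2.imread("pics/side0.png")[0:220,400:640]
a=cv2.resize(a,None,fx=2.3,fy=2.3);b=cv2.resize(b,(int(240*1.8),int(220*1.8)))
o=np.zeros((600,800,3),np.uint8);o[:a.shape[0],:a.shape[1]]=a;o[:b.shape[0],368:368+b.shape[1]]=b
cv2.imwrite("pics/lamp.png",o)
```

```text
(no output)
```

View pics/lamp.png

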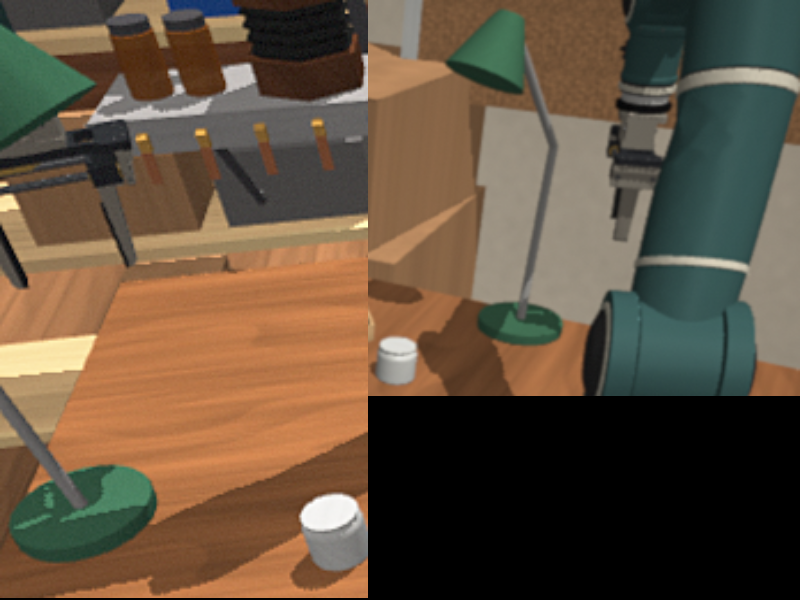

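Run:
```python
from h import *
from station import eyes,r
i=eyes.camera_info("scene");T=i["cam_to_world"]
j=eyes.camera_info("side");S=j["cam_to_world"]
def tri(a,b):
    o1,d1=ray(i,T,*a);o2,d2=ray(j,S,*b)
    A=np.stack([d1,-d2],1);x=np.linalg.lstsq(A,o2-o1,rcond=None)[0]
    return ((o1+d1*x[0]+o2+d2*x[1])/2).round(3), np.linalg.norm(o1+d1*x[0]-o2-d2*x[1]).round(3)
for b in [(447,37),(455,42),(465,48)]: print(tri((41,37),b))
print(tri((0,62),(484,51)),tri((0,62),(475,51)), tri((0,12),(482,8)))
```

```text
(array([ 0.393, -0.464,  0.457]), np.float64(0.012))
(array([ 0.373, -0.47 ,  0.448]), np.float64(0.017))
(array([ 0.347, -0.478,  0.438]), np.float64(0.022))
(array([ 0.328, -0.573,  0.405]), np.float64(0.002)) (array([ 0.348, -0.564,  0.408]), np.float64(0.009)) (array([ 0.34 , -0.533,  0.503]), np.float64(0.021))
```

The lamp head is at roughly (0.35, -0.53, 0.46), in the direct path. I'll retract radially first, sweep past inside it, then extend over the block.

```bash
python3 -m handwheel '[[[0.024,-0.23,0,0,0,0,0],[0.024,-0.23,0,0,0,0,0],[0.024,-0.23,0,0,0,0,0],[0.024,-0.23,0,0,0,0,0],[0.024,-0.23,0,0,0,0,0],[0.024,-0.23,0,0,0,0,0],[0.24,-0.307,0,0,0,0,0],[0.24,-0.307,0,0,0,0,0],[0.24,-0.307,0,0,0,0,0],[0.24,-0.307,0,0,0,0,0],[0.24,-0.307,0,0,0,0,0],[0.24,-0.307,0,0,0,0,0],[0.24,-0.307,0,0,0,0,0]]]'; python3 -c "
from station import r
from h import *
s=r.state();print(st(s),s['q'].round(3))"
```

```text
t: 1.23
tcp_pos: [0.3232, -0.2671, 0.4049]
ee_rot: [-3.142, -0.002, 0.267]
ft_force: [-0.1, -0.3, 0.3]
finger_gap: 0.998
t1.23 p[ 0.3232 -0.2671  0.4049] r[-1.800e+02 -1.100e-01  1.529e+01] F[-0.1 -0.3  0.3] M[ 0.04 -0.05 -0.03] gap0.998 [ 0.914  0.092 -0.317  2.117  0.034  0.936 -0.726]
```

```bash
python3 -m handwheel '[[[0.311,-0.081,0,0,0,-81.5,0],[0.311,-0.081,0,0,0,-81.5,0],[0.311,-0.081,0,0,0,-81.5,0],[0.311,-0.081,0,0,0,-81.5,0],[0.311,-0.081,0,0,0,-81.5,0],[0.311,-0.081,0,0,0,-81.5,0],[0.311,-0.081,0,0,0,-81.5,0],[0.311,-0.081,0,0,0,-81.5,0],[0.311,-0.081,0,0,0,-81.5,0],[0.311,-0.081,0,0,0,-81.5,0],[0.311,-0.081,0,0,0,-81.5,0],[0.311,-0.081,0,0,0,-81.5,0],[0.311,-0.081,0,0,0,-81.5,0],[0.311,-0.081,0,0,0,-81.5,0]]]'; python3 -c "
from station import r,eyes
from h import *
s=r.state();print(st(s),s['q'].round(3))
np.save('s1.npy',s,allow_pickle=True)
cv2.imwrite('pics/w1.png',eyes.read_camera('wrist')[:,:,::-1])"
```

```text
t: 2.4
tcp_pos: [0.5994, -0.1133, 0.4042]
ee_rot: [-3.141, 0.0, 1.678]
ft_force: [1.1, -0.2, 0.4]
finger_gap: 0.996
t2.40 p[ 0.5994 -0.1133  0.4042] r[-1.7994e+02  1.0000e-02  9.6160e+01] F[ 1.1 -0.2  0.4] M[ 0.01 -0.05  0.03] gap0.996 [ 0.613  0.493 -0.651  1.673  0.33   1.089 -0.028]
```

View pics/w1.png

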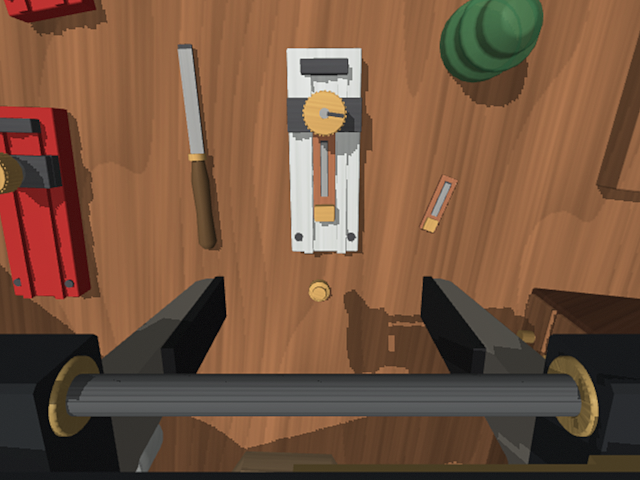

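```bash
cat > meas.py <<'E'
from h import *
from station import eyes
def block(im,s,thr=150):
    i=eyes.camera_info("wrist");T=wristT(s,i)
    h=cv2.cvtColor(im,cv2.COLOR_BGR2HSV)
    m=((h[...,1]<45)&(h[...,2]>thr)).astype(np.uint8)
    m=cv2.morphologyEx(m,cv2.MORPH_CLOSE,np.ones((31,31)))
    n,l,stt,c=cv2.connectedComponentsWithStats(m); k=1+np.argmax(stt[1:,4])
    cnt=max(cv2.findContours((l==k).astype(np.uint8),0,2)[0],key=cv2.contourArea)
    P=np.array([plane(i,T,u,v,.022)[:2] for u,v in cnt[:,0]],np.float32)
    rect=cv2.minAreaRect(P); print("block rect",rect)
    yc=((h[...,0]>14)&(h[...,0]<32)&(h[...,1]>110)&(h[...,2]>150)).astype(np.uint8)
    out=[]
    for c in cv2.findContours(yc,0,2)[0]:
        if cv2.contourArea(c)>60:
            rr=cv2.minAreaRect(c); u,v=rr[0]
            print("brass",np.round(rr[0],1),np.round(rr[1],1),"z.04",plane(i,T,u,v,.04).round(4),"z.066",plane(i,T,u,v,.066).round(4))
    return rect
E
python3 - <<'E'
from meas import *
s=np.load('s1.npy',allow_pickle=True).item()
block(cv2.imread('pics/w1.png'),s)
E
```

```text
block rect ((0.593436598777771, -0.05915302038192749), (0.06305362284183502, 0.17967432737350464), 6.536336898803711)
brass [ 52.2 417.7] [27.6  6.5] z.04 [ 0.3432 -0.3516  0.04  ] z.066 [ 0.362  -0.3279  0.066 ]
brass [589.9 404.1] [14.7 62.1] z.04 [ 0.8905 -0.2744  0.04  ] z.066 [ 0.8678 -0.2566  0.066 ]
brass [318.3 291.4] [19.7 19.8] z.04 [ 0.6018 -0.1819  0.04  ] z.066 [ 0.601  -0.1711  0.066 ]
brass [430.4 224.7] [11.6 13.1] z.04 [ 0.6948 -0.107   0.04  ] z.066 [ 0.687  -0.1019  0.066 ]
brass [324. 213.] [14. 20.] z.04 [ 0.5989 -0.1069  0.04  ] z.066 [ 0.5983 -0.1018  0.066 ]
brass [  2. 177.] [ 4. 24.] z.04 [ 0.3172 -0.1058  0.04  ] z.066 [ 0.338  -0.1008  0.066 ]
brass [194.5 157. ] [ 6. 13.] z.04 [ 0.4832 -0.0705  0.04  ] z.066 [ 0.4914 -0.0681  0.066 ]
brass [323.8 112.2] [42.4 44.5] z.04 [ 0.5893 -0.0221  0.04  ] z.066 [ 0.5895 -0.0234  0.066 ]
```

```bash
python3 -m handwheel '[[[-0.028,0,0,0,0,-0.4,1],[-0.028,0,0.04,0,0,-0.4,1],[-0.028,0,0.08,0,0,-0.4,1],[-0.028,0,0.12,0,0,-0.4,1],[-0.028,0,0.12,0,0,-0.4,1],[-0.028,0,0.12,0,0,-0.4,1],[-0.028,0,0.12,0,0,-0.4,1],[-0.028,0,0.12,0,0,-0.4,1],[-0.028,0,0.12,0,0,-0.4,1],[-0.028,0,0.12,0,0,-0.4,1],[-0.028,0,0.12,0,0,-0.4,1]]]'; python3 -c "
from station import r,eyes
from h import *
s=r.state();print(st(s),s['q'].round(3))
np.save('s2.npy',s,allow_pickle=True)
cv2.imwrite('pics/w2.png',eyes.read_camera('wrist')[:,:,::-1])"
```

```text
t: 3.37
tcp_pos: [0.6031, -0.1402, 0.2861]
ee_rot: [3.14, 0.001, 1.688]
ft_force: [-0.0, -0.2, -0.2]
finger_gap: 0.222
t3.37 p[ 0.6031 -0.1402  0.2861] r[1.7989e+02 7.0000e-02 9.6710e+01] F[-0.  -0.2 -0.2] M[-0.04 -0.18  0.02] gap0.222 [ 0.596  0.639 -0.579  1.741  0.435  0.89  -0.054]
```

View pics/w2.png

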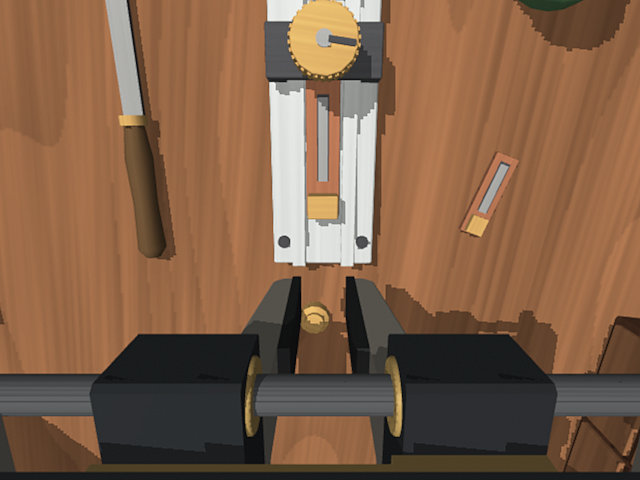

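```bash
python3 -m handwheel '[[[0,0,0.02,0,0,0,1],[0,0,0.04,0,0,0,1],[0,0,0.055,0,0,0,1],[0,0,0.064,0,0,0,1],[0,0,0.064,0,0,0,1],[0,0,0.064,0,0,0,1]]]'; python3 -c "
from station import r,eyes
from h import *
s=r.state();print(st(s),s['q'].round(3))
np.save('s3.npy',s,allow_pickle=True)
cv2.imwrite('pics/w3.png',eyes.read_camera('wrist')[:,:,::-1])"
```

```text
t: 3.92
tcp_pos: [0.6029, -0.14, 0.2205]
ee_rot: [-3.141, -0.0, 1.688]
ft_force: [1.1, 0.8, 0.3]
finger_gap: 0.003
t3.92 p[ 0.6029 -0.14    0.2205] r[-1.7997e+02 -2.0000e-02  9.6740e+01] F[1.1 0.8 0.3] M[-0.07 -0.1  -0.05] gap0.003 [ 0.56   0.725 -0.53   1.767  0.493  0.786 -0.099]
```

View pics/w3.png

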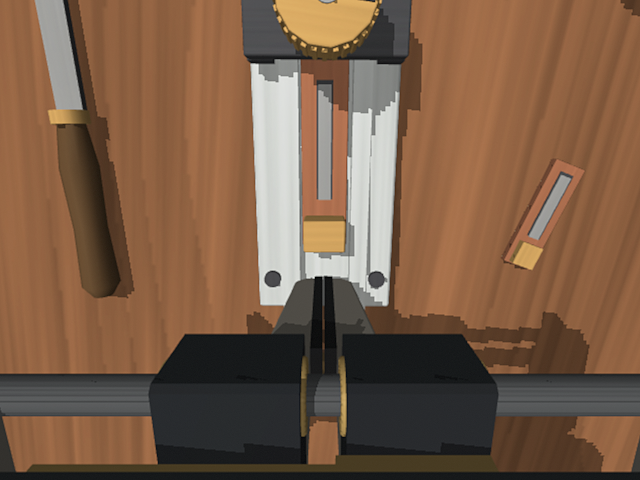

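```bash
python3 -m handwheel '[[[0.008,0,0,0,0,0,1],[0.014,0,0,0,0,0,1],[0.020,0,0,0,0,0,1],[0.026,0,0,0,0,0,1],[0.032,0,0,0,0,0,1],[0.038,0,0,0,0,0,1],[0.043,0,0,0,0,0,1],[0.047,0,0,0,0,0,1],[0.050,0,0,0,0,0,1],[0.053,0,0,0,0,0,1],[0.056,0,0,0,0,0,1],[0.056,0,0,0,0,0,1]]]'; python3 -c "
from station import r,eyes
from h import *
s=r.state();print(st(s))
cv2.imwrite('pics/w4.png',eyes.read_camera('wrist')[:,:,::-1])"
```

```text
t: 4.97
tcp_pos: [0.5961, -0.0837, 0.2206]
ee_rot: [-3.141, -0.001, 1.689]
ft_force: [-0.6, -0.3, 0.5]
finger_gap: 0.007
t4.97 p[ 0.5961 -0.0837  0.2206] r[-1.7999e+02 -4.0000e-02  9.6760e+01] F[-0.6 -0.3  0.5] M[-0.03 -0.06  0.03] gap0.007
```

View pics/w4.png

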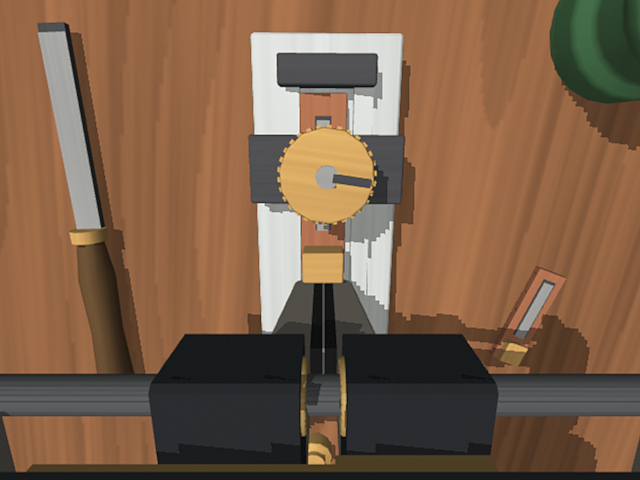

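```bash
python3 -m handwheel '[[[0.001,0,0,0,0,0,1],[0.002,0,0,0,0,0,1],[0.003,0,0,0,0,0,1],[0.004,0,0,0,0,0,1],[0.005,0,0,0,0,0,1],[0.005,0,0,0,0,0,1],[0.005,0,0,0,0,0,1]]]'; python3 -c "
from station import r,eyes
from h import *
s=r.state();print(st(s))
cv2.imwrite('pics/w5.png',cv2.resize(eyes.read_camera('wrist')[20:310,210:440,::-1],None,fx=2,fy=2))"
```

```text
t: 5.6
tcp_pos: [0.5957, -0.0809, 0.2207]
ee_rot: [-3.141, 0.002, 1.687]
ft_force: [0.8, -4.9, -0.4]
finger_gap: 0.005
t5.60 p[ 0.5957 -0.0809  0.2207] r[-1.7998e+02  1.1000e-01  9.6660e+01] F[ 0.8 -4.9 -0.4] M[-1.26 -0.22  0.05] gap0.005
```

View pics/w5.png

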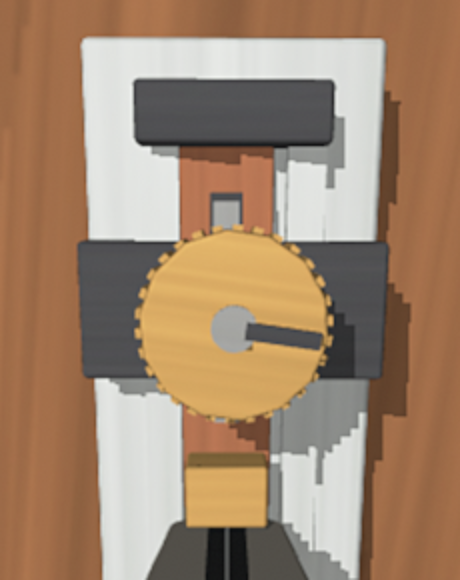

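The plate's toe touches the stop in the crop at about (235,148), and the push meets 5 N, so the plate is home. Next I'll back off, rise, move over the nut and wind the wrist counter-clockwise.

```bash
python3 -m handwheel '[[[-0.006,0,0,0,0,0,1],[-0.012,0,0,0,0,0,1],[-0.012,0,-0.04,0,0,0,0.5],[-0.012,0,-0.07,0,0,0,0.4],[0.02,0,-0.08,0,0,-30,0.3],[0.057,0,-0.08,0,0,-60,0.3],[0.057,0,-0.08,0,0,-60,0.3],[0.057,0,-0.08,0,0,-60,0.3],[0.057,0,-0.08,0,0,-60,0.3],[0.057,0,-0.08,0,0,-60,0.3],[0.057,0,-0.08,0,0,-60,0.3],[0.057,0,-0.08,0,0,-60,0.3],[0.057,0,-0.08,0,0,-60,0.3],[0.057,0,-0.08,0,0,-60,0.3]]]'; python3 -c "
from station import r,eyes
from h import *
s=r.state();print(st(s),s['q'].round(3))
np.save('s6.npy',s,allow_pickle=True)
cv2.imwrite('pics/w6.png',eyes.read_camera('wrist')[:,:,::-1])"
```

```text
t: 6.82
tcp_pos: [0.5889, -0.0229, 0.3005]
ee_rot: [3.14, -0.001, 2.736]
ft_force: [-0.5, -0.0, -0.2]
finger_gap: 0.702
t6.82 p[ 0.5889 -0.0229  0.3005] r[ 1.7992e+02 -6.0000e-02  1.5678e+02] F[-0.5 -0.  -0.2] M[-0.02 -0.17  0.02] gap0.702 [ 0.599  0.669 -0.846  1.796  0.602  0.956  0.662]
```

View pics/w6.png

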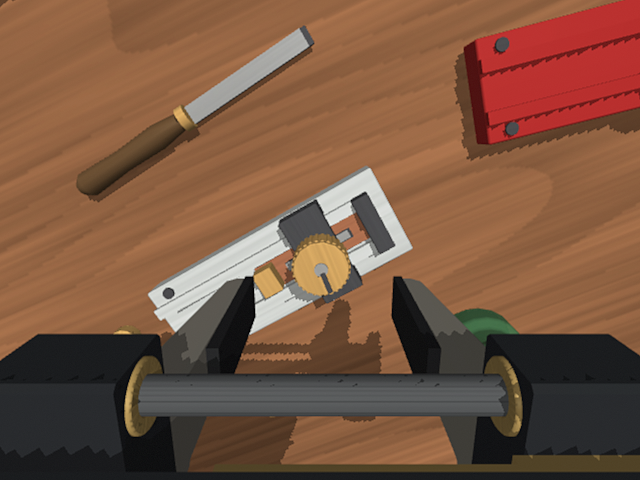

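```bash
python3 - <<'E'
from meas import *
s=np.load('s6.npy',allow_pickle=True).item()
block(cv2.imread('pics/w6.png'),s)
i=eyes.camera_info("scene");print("ins",plane(i,i["cam_to_world"],372,312,0.01))
E
python3 -m handwheel '[[[0,0,0,0,0,-60,0.3],[0,0,0,0,0,-60,0.3],[0,0,0,0,0,-60,0.3],[0,0,0,0,0,-60,0.3],[0,0,0,0,0,-60,0.3],[0,0,0,0,0,-60,0.3],[0,0,0,0,0,-60,0.3],[0,0,0,0,0,-60,0.3],[0,0,0,0,0,-60,0.3],[0,0,0,0,0,-60,0.3]]]'; python3 -c "
from station import r,eyes
from h import *
s=r.state();print(st(s),s['q'].round(3))
np.save('s7.npy',s,allow_pickle=True)
cv2.imwrite('pics/w7.png',eyes.read_camera('wrist')[:,:,::-1])
from meas import block
block(cv2.imread('pics/w7.png'),s)
"
```

```text
block rect ((0.5931389331817627, -0.05962912738323212), (0.06332080811262131, 0.18196254968643188), 6.558589935302734)
brass [129.3 399.8] [ 8.7 62.3] z.04 [ 0.6343 -0.1904  0.04  ] z.066 [ 0.622  -0.1689  0.066 ]
brass [267.1 282.6] [27.2 20. ] z.04 [ 0.5925 -0.0627  0.04  ] z.066 [ 0.5847 -0.0551  0.066 ]
brass [321.  267.5] [55. 58.] z.04 [ 0.5967 -0.0264  0.04  ] z.066 [ 0.5885 -0.0227  0.066 ]
brass [180.5 116.1] [20.5  9.8] z.04 [ 0.4791 -0.065   0.04  ] z.066 [ 0.4837 -0.0571  0.066 ]
ins [0.73270943 0.04996212 0.01      ]
t: 7.7
tcp_pos: [0.5889, -0.0229, 0.3004]
ee_rot: [3.14, 0.0, -2.501]
ft_force: [1.1, 0.7, -0.4]
finger_gap: 0.699
t7.70 p[ 0.5889 -0.0229  0.3004] r[ 1.7994e+02  1.0000e-02 -1.4330e+02] F[ 1.1  0.7 -0.4] M[ 0.1  -0.15 -0.04] gap0.699 [ 0.723  0.787 -1.065  1.789  0.788  1.061  1.572]
block rect ((0.5958312749862671, -0.08522748202085495), (0.06320390850305557, 0.12875591218471527), 6.593574523925781)
brass [265.4 219.8] [21.9 27.3] z.04 [ 0.5922 -0.0635  0.04  ] z.066 [ 0.5854 -0.0637  0.066 ]
brass [ 97.5 104.5] [33. 33.] z.04 [ 0.5943 -0.1797  0.04  ] z.066 [ 0.5872 -0.1673  0.066 ]
brass [367.1  53.3] [10.3 21. ] z.04 [ 0.4798 -0.072   0.04  ] z.066 [ 0.4852 -0.0713  0.066 ]
```

View pics/w7.png

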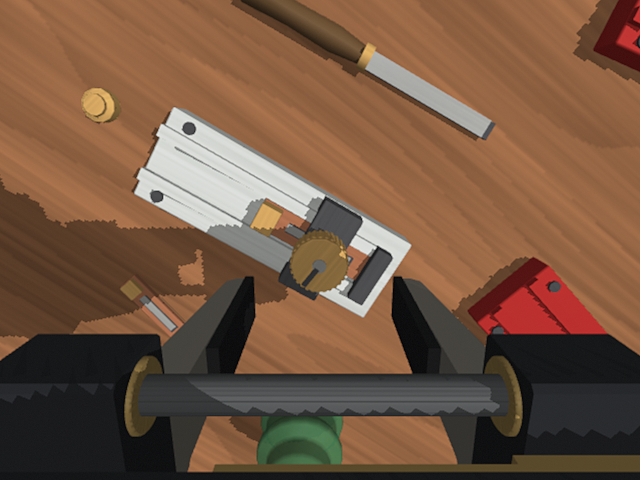

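```bash
python3 -m handwheel '[[[0,0,0.03,0,0,0,0.3],[0,0,0.05,0,0,0,0.3],[0,0,0.064,0,0,0,0.3],[0,0,0.064,0,0,0,0.3],[0,0,0.064,0,0,0,0.4],[0,0,0.064,0,0,0,0.5],[0,0,0.064,0,0,0,0.55],[0,0,0.064,0,0,0,0.6],[0,0,0.064,0,0,0,0.65],[0,0,0.064,0,0,0,0.7],[0,0,0.064,0,0,0,1],[0,0,0.064,0,0,0,1],[0,0,0.064,0,0,0,1],[0,0,0.064,0,0,0,1]]]'; python3 -c "
from station import r,eyes
from h import *
s=r.state();print(st(s),s['q'].round(3))
cv2.imwrite('pics/w8.png',eyes.read_camera('wrist')[:,:,::-1])
"
```

```text
t: 8.92
tcp_pos: [0.59, -0.0239, 0.2376]
ee_rot: [-3.138, 0.001, -2.502]
ft_force: [3.6, -4.6, 3.5]
finger_gap: 0.362
t8.92 p[ 0.59   -0.0239  0.2376] r[-1.7982e+02  8.0000e-02 -1.4334e+02] F[ 3.6 -4.6  3.5] M[-0.86 -0.88  0.06] gap0.362 [ 0.678  0.858 -0.988  1.817  0.875  0.971  1.515]
```

View pics/w8.png

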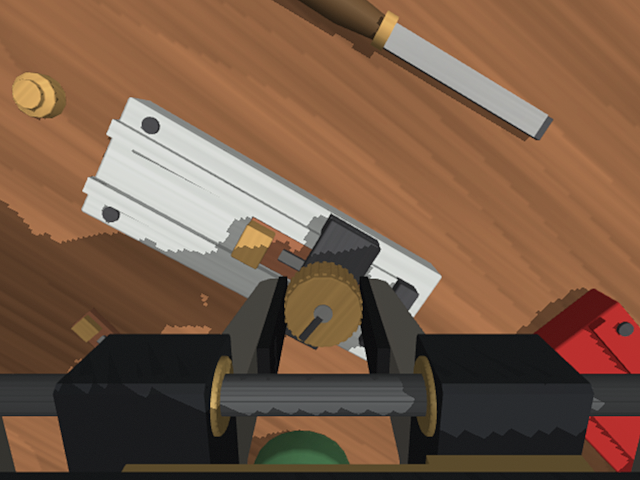

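```bash
python3 -m handwheel '[[[0,-0.0014,0,0,0,0,1],[0,-0.0014,0,0,0,0,1],[0,-0.0014,0.0001,0,0,6,1],[0,-0.0014,0.0001,0,0,12,1],[0,-0.0014,0.0002,0,0,18,1],[0,-0.0014,0.0003,0,0,24,1],[0,-0.0014,0.0003,0,0,30,1],[0,-0.0014,0.0004,0,0,36,1],[0,-0.0014,0.0005,0,0,42,1],[0,-0.0014,0.0005,0,0,48,1],[0,-0.0014,0.0006,0,0,54,1],[0,-0.0014,0.0007,0,0,60,1],[0,-0.0014,0.0007,0,0,60,1]]]'; python3 -c "
from station import r,eyes
from h import *
s=r.state();print(st(s),s['q'].round(3))
cv2.imwrite('pics/w9.png',eyes.read_camera('wrist')[:,:,::-1])
"
```

```text
t: 10.05
tcp_pos: [0.5903, -0.0244, 0.2369]
ee_rot: [-3.141, 0.002, 2.731]
ft_force: [2.6, -3.4, 5.7]
finger_gap: 0.363
t10.05 p[ 0.5903 -0.0244  0.2369] r[-1.7997e+02  1.3000e-01  1.5650e+02] F[ 2.6 -3.4  5.7] M[-0.83 -0.52 -0.03] gap0.363 [ 0.553  0.749 -0.778  1.824  0.686  0.859  0.597]
```

View pics/w9.png

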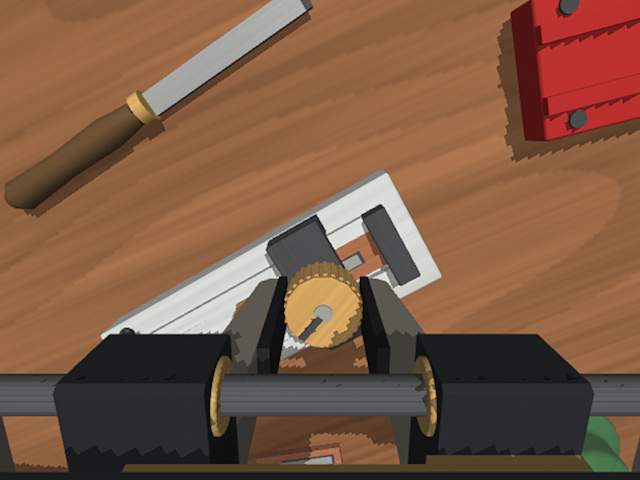

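```bash
python3 -m handwheel '[[[-0.0012,-0.0008,0,0,0,0,1],[-0.0012,-0.0008,0,0,0,6,1],[-0.0012,-0.0008,0,0,0,12,1],[-0.0012,-0.0008,0.0001,0,0,18,1],[-0.0012,-0.0008,0.0002,0,0,24,1],[-0.0012,-0.0008,0.0002,0,0,30,1],[-0.0012,-0.0008,0.0003,0,0,36,1],[-0.0012,-0.0008,0.0003,0,0,42,1],[-0.0012,-0.0008,0.0004,0,0,48,1],[-0.0012,-0.0008,0.0004,0,0,52,1],[-0.0012,-0.0008,0.0004,0,0,52,1]]]'; python3 -c "
from station import r,eyes
from h import *
s=r.state();print(st(s),s['q'].round(3))
cv2.imwrite('pics/w10.png',eyes.read_camera('wrist')[:,:,::-1])
"
```

```text
t: 11.02
tcp_pos: [0.5905, -0.0249, 0.2363]
ee_rot: [-3.141, 0.0, 1.827]
ft_force: [-0.1, -2.4, 7.5]
finger_gap: 0.36
t11.02 p[ 0.5905 -0.0249  0.2363] r[-1.7999e+02  2.0000e-02  1.0468e+02] F[-0.1 -2.4  7.5] M[-0.5   0.05 -0.03] gap0.360 [ 0.416  0.676 -0.576  1.832  0.504  0.784 -0.169]
```

View pics/w10.png

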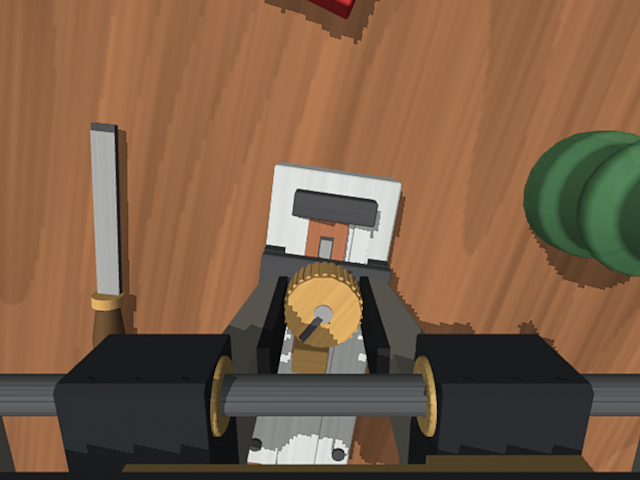

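```bash
python3 -m handwheel '[[[0,-0.0003,0,0,0,4,1],[0,-0.0003,0,0,0,8,1],[0,-0.0003,0,0,0,12,1],[0,-0.0003,0,0,0,16,1],[0,-0.0003,0,0,0,20,1],[0,-0.0003,0,0,0,20,1]]]';  python3 -c "
from station import r,eyes
from h import *
s=r.state();print(st(s),s['q'].round(3))
"
```

```text
t: 11.57
tcp_pos: [0.5903, -0.025, 0.2361]
ee_rot: [3.141, -0.0, 1.478]
ft_force: [0.1, -2.2, 6.6]
finger_gap: 0.361
t11.57 p[ 0.5903 -0.025   0.2361] r[ 1.7999e+02 -1.0000e-02  8.4680e+01] F[ 0.1 -2.2  6.6] M[-0.5  -0.11 -0.05] gap0.361 [ 0.358  0.653 -0.494  1.836  0.431  0.76  -0.461]
```

```bash
for k in 1; do python3 -m handwheel '[[[0,0,0,0,0,4,1],[0,0,0.0001,0,0,8,1],[0,0,0.0001,0,0,12,1],[0,0,0.0002,0,0,16,1],[0,0,0.0002,0,0,16,1]]]'; done; python3 -c "
from station import r,eyes
from h import *
s=r.state();print(st(s),s['q'].round(3))
"
```

```text
t: 11.98
tcp_pos: [0.5902, -0.025, 0.2359]
ee_rot: [-3.142, -0.0, 1.199]
ft_force: [0.3, -1.9, 7.7]
finger_gap: 0.363
t11.98 p[ 0.5902 -0.025   0.2359] r[-1.800e+02 -1.000e-02  6.868e+01] F[ 0.3 -1.9  7.7] M[-0.54 -0.06  0.01] gap0.363 [ 0.309  0.638 -0.427  1.84   0.372  0.744 -0.694]
```

```bash
python3 -m handwheel '[[[0,0,0,0,0,4,1],[0,0,0,0,0,8,1],[0,0,0.0001,0,0,12,1],[0,0,0.0001,0,0,16,1],[0,0,0.0001,0,0,16,1]]]'; python3 -c "
from station import r,eyes
from h import *
s=r.state();print(st(s),s['q'].round(3))
"
```

```text
t: 12.4
tcp_pos: [0.5902, -0.025, 0.2357]
ee_rot: [-3.141, -0.0, 0.919]
ft_force: [-0.7, -1.8, 6.0]
finger_gap: 0.362
t12.40 p[ 0.5902 -0.025   0.2357] r[-1.7999e+02 -1.0000e-02  5.2680e+01] F[-0.7 -1.8  6. ] M[-0.49  0.03 -0.04] gap0.362 [ 0.259  0.624 -0.359  1.843  0.313  0.73  -0.925]
```

```bash
python3 -m handwheel '[[[0,0,0,0,0,4,1],[0,0,0.0001,0,0,8,1],[0,0,0.0001,0,0,12,1],[0,0,0.0002,0,0,16,1],[0,0,0.0002,0,0,16,1]]]'; python3 -c "
from station import r,eyes
from h import *
s=r.state();print(st(s),s['q'].round(3))
cv2.imwrite('pics/w11.png',eyes.read_camera('wrist')[:,:,::-1])
"
```

```text
t: 12.82
tcp_pos: [0.5901, -0.0249, 0.2355]
ee_rot: [-3.141, 0.0, 0.64]
ft_force: [0.1, -1.5, 6.5]
finger_gap: 0.364
t12.82 p[ 0.5901 -0.0249  0.2355] r[-179.97    0.     36.68] F[ 0.1 -1.5  6.5] M[-0.46  0.07  0.01] gap0.364 [ 0.207  0.613 -0.29   1.847  0.252  0.718 -1.155]
```

View pics/w11.png

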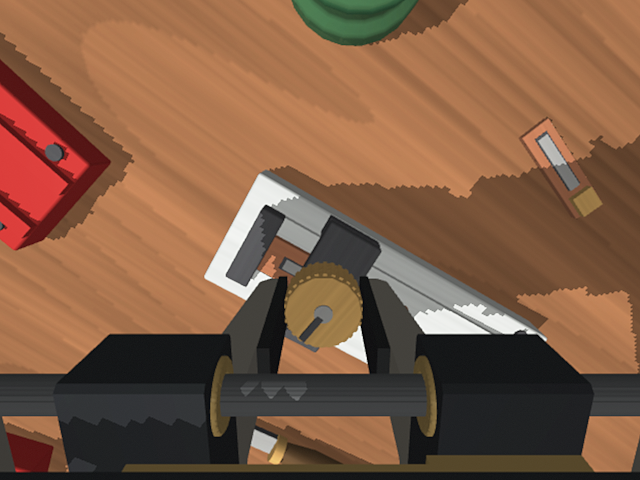

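```bash
python3 -m handwheel '[[[0,0,0,0,0,4,1],[0,0,0.0001,0,0,8,1],[0,0,0.0001,0,0,12,1],[0,0,0.0001,0,0,12,1]]]'; python3 -c "
from station import r,eyes
from h import *
s=r.state();print(st(s),s['q'].round(3))
"
```

```text
t: 13.2
tcp_pos: [0.5903, -0.0247, 0.2354]
ee_rot: [3.142, -0.0, 0.433]
ft_force: [-0.0, -1.6, 7.6]
finger_gap: 0.358
t13.20 p[ 0.5903 -0.0247  0.2354] r[ 1.800e+02 -2.000e-02  2.482e+01] F[-0.  -1.6  7.6] M[-0.39 -0.03  0.52] gap0.358 [ 0.168  0.606 -0.239  1.85   0.208  0.71  -1.326]
```

```bash
python3 -m handwheel '[[[0,0,0,0,0,1.5,1],[0,0,0,0,0,3,1],[0,0,0,0,0,3,1],[0,0,0,0,0,3,1]]]'; python3 -c "
from station import r,eyes
from h import *
s=r.state();print(st(s),s['q'].round(3))
cv2.imwrite('pics/w12.png',eyes.read_camera('wrist')[:,:,::-1])
a=cv2.imread('pics/w11.png')[250:360,270:380];b=cv2.imread('pics/w12.png')[250:360,270:380]
cv2.imwrite('pics/cmp.png',cv2.resize(np.hstack([a,b]),None,fx=3.6,fy=3.6,interpolation=cv2.INTER_CUBIC))
"
```

```text
t: 13.53
tcp_pos: [0.5905, -0.0245, 0.2354]
ee_rot: [3.141, -0.001, 0.385]
ft_force: [2.0, -1.3, 6.1]
finger_gap: 0.363
t13.53 p[ 0.5905 -0.0245  0.2354] r[ 1.7999e+02 -7.0000e-02  2.2030e+01] F[ 2.  -1.3  6.1] M[-0.33 -0.21  0.74] gap0.363 [ 0.158  0.604 -0.227  1.85   0.198  0.708 -1.366]
```

View pics/cmp.png

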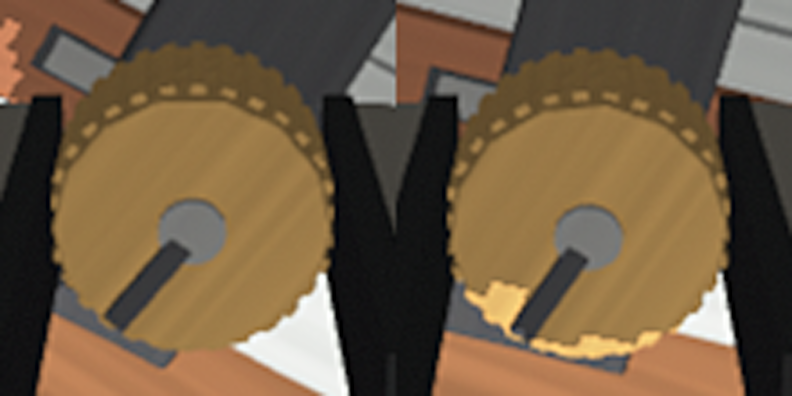

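The torque about z rose from 0 to 0.74 N m and the index bar slipped a few degrees against the fingers, about (120,320) to (525,330) in the crop. The nut has bottomed, so I'll back it off a quarter turn.

```bash
python3 -m handwheel '[[[0,0,0,0,0,-3,1],[0,0,0,0,0,-8,1],[0,0,-0.0002,0,0,-14,1],[0,0,-0.0002,0,0,-20,1],[0,0,-0.0003,0,0,-26,1],[0,0,-0.0004,0,0,-32,1],[0,0,-0.0005,0,0,-38,1],[0,0,-0.0006,0,0,-44,1],[0,0,-0.0007,0,0,-50,1],[0,0,-0.0008,0,0,-56,1],[0,0,-0.0009,0,0,-62,1],[0,0,-0.001,0,0,-68,1],[0,0,-0.0011,0,0,-74,1],[0,0,-0.0012,0,0,-80,1],[0,0,-0.0013,0,0,-85,1],[0,0,-0.0013,0,0,-89,1],[0,0,-0.0013,0,0,-91,1],[0,0,-0.0013,0,0,-91,1],[0,0,-0.0013,0,0,-91,1],[0,0,-0.0013,0,0,-91,1]]]'; python3 -c "
from station import r,eyes
from h import *
s=r.state();print(st(s),s['q'].round(3),s['qd'].round(3))
np.save('s13.npy',s,allow_pickle=True)
cv2.imwrite('pics/w13.png',eyes.read_camera('wrist')[:,:,::-1])
cv2.imwrite('pics/scene13.png',eyes.read_camera('scene')[:,:,::-1])
b=cv2.imread('pics/w12.png')[250:360,270:380];a=cv2.imread('pics/w13.png')[250:360,270:380]
cv2.imwrite('pics/cmp2.png',cv2.resize(np.hstack([b,a]),None,fx=3.6,fy=3.6,interpolation=cv2.INTER_CUBIC))
"
```

```text
t: 15.25
tcp_pos: [0.5902, -0.0245, 0.2364]
ee_rot: [3.141, -0.001, 1.969]
ft_force: [0.3, 2.0, 5.3]
finger_gap: 0.366
t15.25 p[ 0.5902 -0.0245  0.2364] r[ 1.7997e+02 -8.0000e-02  1.1281e+02] F[0.3 2.  5.3] M[ 0.16 -0.21  0.03] gap0.366 [ 0.441  0.687 -0.612  1.831  0.534  0.794 -0.05 ] [-0.003 -0.     0.004  0.001 -0.    -0.003 -0.007]
```

View pics/w13.png

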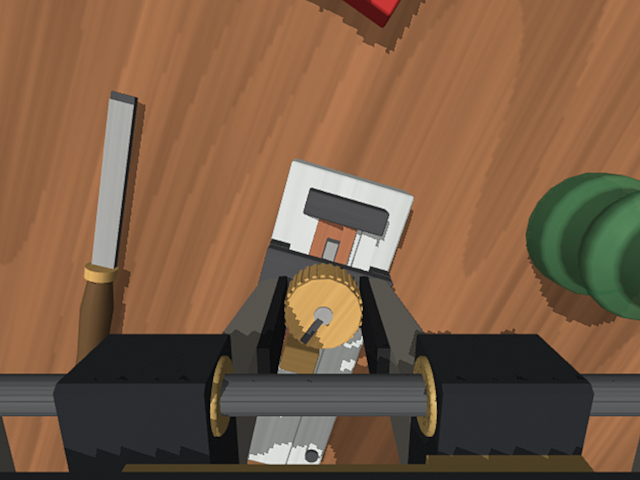

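View pics/cmp2.png

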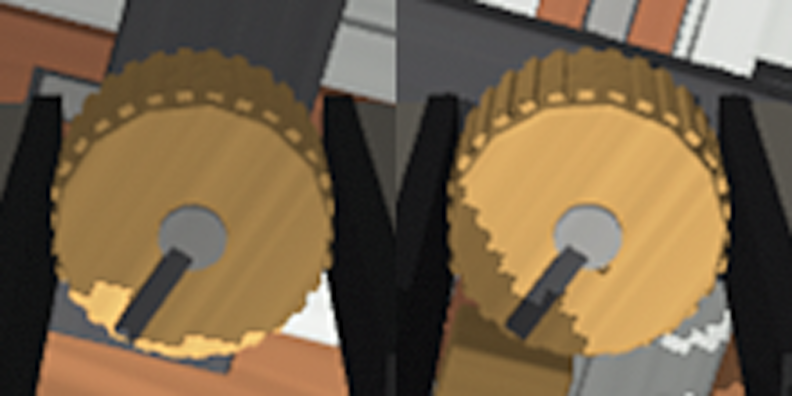

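View pics/scene13.png

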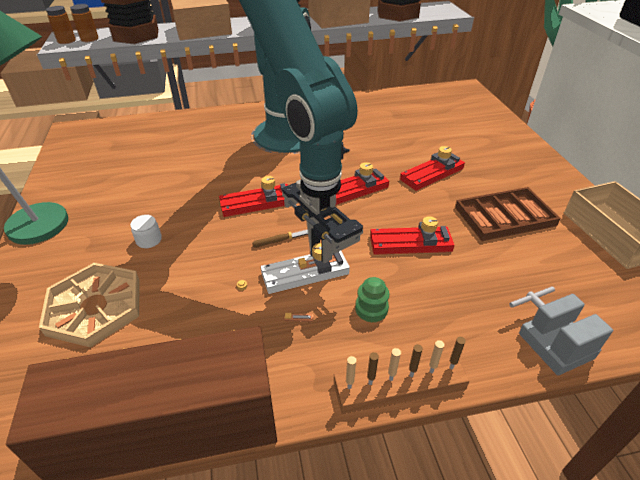

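Run:
```python
from h import *
from station import eyes,r
i=eyes.camera_info("wrist")
s13=np.load('s13.npy',allow_pickle=True).item()
s12=dict(s13); s12["tcp_pos"]=np.array([.5905,-.0245,.2354]); s12["ee_rot"]=np.radians([179.99,-.07,22.03])
for n,s,z in (("w12",s12,.064),("w13",s13,.065)):
    c=cv2.imread(f"pics/{n}.png")[290:350,295:350]; g=c.max(2)
    m=(g<75).astype(np.uint8); k,l,stt,ce=cv2.connectedComponentsWithStats(m)
    a=min(range(1,k),key=lambda q:np.hypot(*(ce[q]-[20,38]))if stt[q,4]>40 else 1e9)
    v,u=np.nonzero(l==a); T=wristT(s,i)
    P=np.array([plane(i,T,x+295,y+290,z)[:2] for x,y in zip(u,v)],np.float32)
    vx,vy,*_=cv2.fitLine(P,2,0,.01,.01).ravel(); print(n,len(P),np.degrees(np.arctan2(vy,vx)))
im=cv2.imread('pics/w13.png')[150:300,250:430]
cv2.imwrite('pics/toe.png',cv2.resize(im,None,fx=4,fy=4,interpolation=cv2.INTER_CUBIC))
```

```text
w12 181 -11.208748
w13 93 69.6409
```

View pics/toe.png

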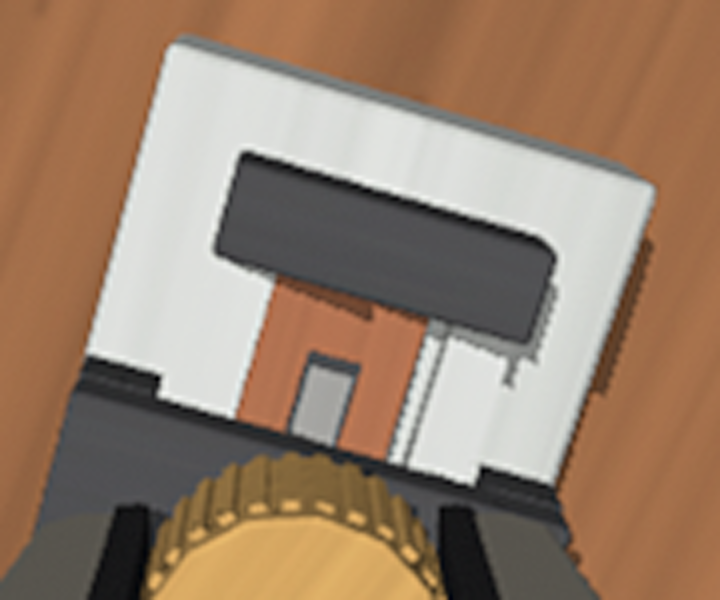

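The toe still meets the stop, at about (350,305) in the crop. The mask in w13 was cut by shadow (93 px against 181), so I'll recheck the bar angle from its endpoints.

Run:
```python
from h import *
from station import eyes
i=eyes.camera_info("wrist")
s={"tcp_pos":np.array([.59,-.0245,.236]),"ee_rot":np.array([np.pi,0,0])}
T=wristT(s,i)
def ang(p,q):
    P,Q=[plane(i,T,270+a/3.6,250+b/3.6,.0645) for a,b in(p,q)]; d=Q-P; return np.degrees(np.arctan2(d[1],d[0]))
# hub centre -> bar end centre, tool-relative
print("w11",ang((192,232),(118,322)),"w12",ang((192,237),(129,331)),"w13",ang((192,237),(121,330)))
```

```text
w11 143.13980489142526 w12 148.6038846151903 w13 145.1866938971955
```

The nut turned back about 87°, inside the ±20° tolerance. It is at rest and gripped, so I'm handing in.

```bash
python3 -c "
from station import r
from h import *
print(st(r.state())); print(r.close_job())"
```

```text
t15.35 p[ 0.5902 -0.0244  0.2364] r[ 1.7997e+02 -7.0000e-02  1.1281e+02] F[0.7 2.  4.6] M[ 0.2  -0.16  0.  ] gap0.365
the job is handed in; nothing more can be done
None
```

I pushed the reed plate home, screwed the nut down until it bottomed, backed it off about a quarter turn, and handed the job in at 15.4 s with the nut still gripped. The hand-in gave no verdict.

- **Plate:** the push met about 5 N at the stop, and the last wrist picture shows the toe against it.
- **Nut down:** after about 190° clockwise the torque rose from about 0 to 0.5 N m, then to 0.74 N m over 3° more. There the fingers slipped about 5° on the nut.
- **Back-off:** the arm turned back 90.8°. By eye from the index bar's endpoints the nut itself came back about 87° (1.53 rad). An automatic mask gave 81°, but shadow cut it, so I trust it less. Both are inside the ±20° allowed.
- **Grip:** the opening was 0.365, about 34 mm, which matches the nut's diameter. The arm was at rest, with up to about 5 N of residual force at the wrist.
- **Bystanders:** the last scene picture shows all five apparently where they were at the start; I compared by eye, without measuring.

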